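Clamp the loaded slide carrier

ROBOT

A 6-joint arm with a two-finger parallel gripper is mounted at the origin on the work surface. World frame = base frame: x ahead of the robot, y to its left, z up, the work surface at z = 0. Lengths are in m, angles in rad, forces in N, time in s.
With the tool pointing down it reaches from about 0.35 to 0.725 m from the base axis. Payload 4.3 kg.
Tool frame: the origin (TCP) lies midway between the tips of the shut fingers; the grasp point (between the pads) lies 19 mm behind it (arm.tcp_to_grasp is the distance from the TCP to the grasp point, in m); z points along the fingers, y is the line along which they close (so a half turn about z gives the same grasp; the last joint's range is limited). The gripper opens to 85 mm and grips with 20 to 120 N. Pads are 22 mm wide; open, the fingers measure 114 mm over their backs; the gripper's body (76 mm by 85 mm) begins 54 mm behind the grasp point. The pads swing forward as they close: fully open they stand 13 mm farther back than shut.
Start: joints at [1.216, 0.377, 0.081, 1.274, 0, 1.46], TCP at [0.139, 0.558, 0.231] pointing down, gripper open.
Joint ranges: [-2.72, 2.72], [-0.84, 1.66], [-1.02, 1.22], [-1.77, 2.12], [-1.37, 1.28], [-3.14, 3.14]. Speed limits (rad/s): [2.57, 2.57, 3.14, 3.14, 3.14, 3.14].

INTERFACE

Orientations are given as a rotation vector (axis times angle).
In Python, from cell import arm gives the robot as it stands.
- The arm moves only by the tool servo_tool, never from a script. Its argument "deltas" is a list of rows, each a list of 7 numbers: the shift along the tool's x, y, z as a fraction of full scale, then the turn, a rotation vector about the tool's x, y, z as a fraction of full scale, then the gripper's target within -1 to 1 (fully open at 1, half-way at 0, shut at -1). A call has 1 to 20 rows; each row shifts and turns the commanded pose from where the row before left it, along the tool's axes as they then stand; what a row does not reach is not made up. Full scale, the value 1, is 1 m for a shift and 90 degrees for a turn. A row lasts 1/10 s, in which the tool goes at most 50 mm and 8.59 degrees, less where a joint would pass 70% of its speed; a pose out of reach is approached as far as the arm can. A call with a number of a shift or a turn outside -1 to 1 is refused whole. A call with a gripper value outside its range is refused whole. The fingers move at their own pace and stop on an object; the grip force is fixed at half the most. Time passes only in rows, so rows that do not move let the fingers close. It gives the time, the measured TCP pose, the force, the opening and the grip force at its end, in the units of the state.
- arm.state(): the state, without advancing time (a new reading comes with each control period).
- arm.read_camera(name): name is "scene" or "top" or "wrist"; returns (picture, depth): 384x512x3 uint8, red, green, blue; 384x512 float32, m along the optical axis (not along the pixel's ray), 0 where there is no reading.
- arm.calibration(name): a dict with "fov_y" (degrees; the focal length in pixels is half the picture's height over the tangent of half this angle, whatever the lens; pixels are square), "cx", "cy" (the principal point, pixels), "T" (4x4, takes a point from camera to world coordinates); the wrist camera has in their place "tool_from_camera" (4x4, takes a point from camera to tool coordinates, whose origin is the TCP and whose axes are the flange's). Camera axes: x right, y down, z forward; pixel columns grow to the right and rows downward; lengths in m; the calibration is good to about 2 mm. A picture is of the moment at which its call begins: read the wrist's pose just before it. calibration takes no time and is no camera call.
- arm.hand_in(): hands the job in; it is judged then, once.
The state is a dict: "t": time; "joint_pos": joint angles; "qvel": joint speeds; "tau": joint torques, N m; "ee_pos": TCP position; "ee_rot": TCP orientation; "ft_force": force on the tool from outside, world axes, zero at the start; "wrist_torque": the same for the moment, N m; "opening": opening from 0.0 (shut) to 1.0 (fully open); "finger_force": force on a finger pad.
Only numpy, scipy, OpenCV 4.12 (cv2) and the standard library are available. Lean on these libraries where they do the work, as an engineer would, in place of code of your own. Each camera call takes 0.05 s, during which the arm holds its last target. There are 200 camera calls.

TASK

Two black slide carriers are bolted to the optical table, each with a metal cam lever standing open; only one of them holds a chambered slide. Flip the lever of the loaded carrier over until it snaps past centre and lies fully down, so that the slide is clamped in its recess. Leave the empty carrier's lever open.

Things in the scene. Friction and masses are not known exactly. Their poses are not given: they have to be found in the camera images.
- carrier: Carrier holding the slide, fixed: black plate 130 (x) x 100 (y) x 14 mm, origin at the centre of its underside, z up. Its lever turns on a pin along y at x -20, y +25, z 48 mm, between steel cheeks 32 mm long (x), 29 mm wide over both, tops at z 61 mm. Slide recess at x +8, y -24, floor z 14 mm. From the cheeks a clamp arm (top at z 41 mm) reaches in -y over the slide's end and comes down on it.
- lever (a joint): Loaded carrier's lever, rad: aluminium bar 14 wide (y), 8 thick, 97 mm long from the pin. 0 = open: standing, leaning 0.35 rad from vertical to the carrier's -x. It goes over the top to +x; 1.92 = closed, level along +x at z 48 mm beside the slide. A spring returns it to 0 before dead centre at 1.35 and snaps it to 1.92 beyond; takes 5 N at 65 mm from the pin. Its -x side is free to push from.
- slide: Loose chambered slide in the loaded carrier's recess (rims 3 mm high), long side along the carrier's x, within 2 mm of the recess's centre: glass 76 x 26 x 2 mm with a white-lidded clear chamber 52 x 25 mm on its +x part, 13 mm high in all; -x end bare glass. Origin at the centre of its underside, z up. 25 g.
- spare_lever (a joint): Angle in rad of the same kind of lever on the empty carrier: 0 = open (standing), 1.92 = closed. To be left open. The empty carrier is identical and stands on the other side of the robot's x axis, the two centres at least 270 mm apart.

How it is judged:
At the end, for the whole second after the job is handed in: The loaded carrier's lever is at 1.75 rad or more (within 10 deg of fully closed), the slide lies at rest and flat (within 0.1 rad) in its recess, within 5 mm of the recess's centre in x and y, and the empty carrier's lever is open (below 0.3 rad) (value of joint lever above 1.75 rad and value of joint spare_lever below 0.3 rad and x of slide in the frame of carrier between 0.003 and 0.013 m and y of slide in the frame of carrier between -0.029 and -0.019 m and height (world z) of slide below 0.0165 m and angle between slide's own z axis and vertical below 0.1 rad and linear speed of slide below 0.02 m/s); the robot touches nothing.
It fails at once if the empty carrier's lever is flipped (beyond 0.7 rad) (value of joint spare_lever above 0.7 rad).
It also fails if it takes over 32 s, if anything falls off the work surface, if the arm or the gripper's body presses on something with over 40 N, if the wrist force passes 120 N, or if a joint passes its speed limit or range.

## Working session

There is one attempt and no reset: what is moved stays moved. The work goes in short steps, Python scripts to look and compute and a tool call to move; the robot and the scene stay as the last step left them, time stands still between calls to the robot, and variables do not carry over. Pictures are saved under pics/ and viewed, at most 10 in all, crops included, and the job is handed in when it is done.

Besides the shell and the picture viewer there is one more tool, called after "Call:" as name(argument=value, ...) on one line, values as JSON. servo_tool: Moves the arm, as the interface text tells. Its arguments: {"type":"object","properties":{"deltas":{"type":"array"}},"required":["deltas"]}

```bash
mkdir -p pics; python3 - <<'E'
from cell import arm
import cv2,numpy as np
ims=[]
for n in("top","scene"):
    p,d=arm.read_camera(n); np.savez(f"{n}.npz",p=p,d=d); cv2.imwrite(f"pics/{n}.png",p[:,:,::-1]); print(n,arm.calibration(n))
s=arm.state();print(s['t'],s['ee_pos'],s['ee_rot'],s['ft_force'])
E
```

```text
top {'fov_y': 50.57576821710641, 'cx': 251.15031415672576, 'cy': 195.14615605186637, 'T': array([[-9.09947164e-03, -9.98735663e-01,  4.94396122e-02,
         4.82934749e-01],
       [-9.99954753e-01,  9.22542697e-03,  2.32006264e-03,
         2.63453516e-04],
       [-2.77323083e-03, -4.94162638e-02, -9.98774420e-01,
         8.46299169e-01],
       [ 0.00000000e+00,  0.00000000e+00,  0.00000000e+00,
         1.00000000e+00]])}
scene {'fov_y': 45.9316658331622, 'cx': 249.5981580533379, 'cy': 197.22938643100912, 'T': array([[-0.09588142,  0.61267575, -0.78449677,  1.14561151],
       [ 0.99532304,  0.04968398, -0.08284651,  0.09232108],
       [-0.01178113, -0.78877115, -0.61457406,  0.57382191],
       [ 0.        ,  0.        ,  0.        ,  1.        ]])}
0.1 [0.13914315 0.55729917 0.23044503] [-3.83551193e-01 -3.11763834e+00  2.82722423e-03] [0.28173808 0.03507665 0.18413269]
```

View pics/top.png

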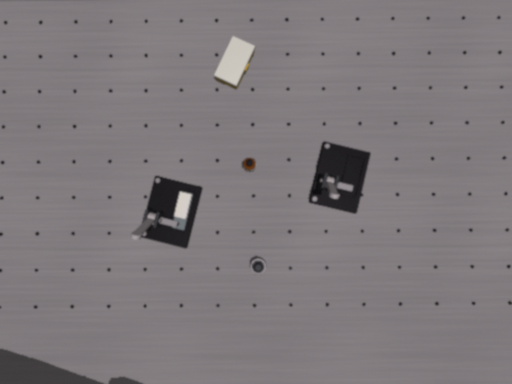

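View pics/scene.png

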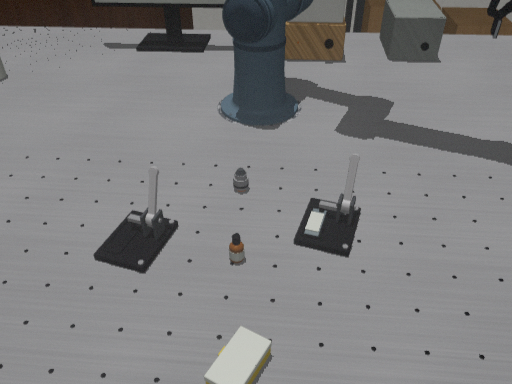

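The top view shows the loaded carrier at about (171,212), with its white lid at (183,206) and its lever tip at (135,235). The empty carrier is at (340,178). The scene view agrees: the loaded one is on the right at (330,225). Carrier +x points up in the top image, tilted slightly to the right.

```bash
cat > h.py <<'E'
import numpy as np,cv2
from cell import arm
def ray(cal,uv,z):
    f=192/np.tan(np.radians(cal['fov_y']/2)); T=cal['T']
    uv=np.atleast_2d(uv).astype(float)
    d=np.c_[(uv[:,0]-cal['cx'])/f,(uv[:,1]-cal['cy'])/f,np.ones(len(uv))]@T[:3,:3].T
    return T[:3,3]+d*((z-T[2,3])/d[:,2])[:,None]
E
python3 - <<'E'
from h import *
q=np.load('top.npz');p=q['p'];d=q['d'];c=arm.calibration('top')
g=p.max(2); m=((g<45)*255).astype(np.uint8)
m[330:]=0
m=cv2.morphologyEx(m,cv2.MORPH_CLOSE,np.ones((3,3)))
for k in cv2.findContours(m,cv2.RETR_EXTERNAL,cv2.CHAIN_APPROX_NONE)[0]:
    if cv2.contourArea(k)<800: continue
    h=cv2.convexHull(k)[:,0]
    w=ray(c,h,.014)[:,:2]
    r=cv2.minAreaRect((w*1000).astype(np.float32)); print(cv2.boundingRect(k),r)
# lid
hs=p[150:260,120:215]; mm=(hs.min(2)>190).astype(np.uint8)
for k in cv2.findContours(mm,0,1)[0]:
    if cv2.contourArea(k)>60:
        r=cv2.minAreaRect((ray(c,k[:,0]+[120,150],.028)[:,:2]*1000).astype(np.float32));print('lid',r)
# depth points of lever, loaded side
f=192/np.tan(np.radians(c['fov_y']/2));v,u=np.mgrid[150:260,120:215]
D=d[150:260,120:215];P=np.stack([(u-c['cx'])/f*D,(v-c['cy'])/f*D,D],-1)@c['T'][:3,:3].T+c['T'][:3,3]
Z=P[...,2];
for lo,hi in((.012,.016),(.055,.065),(.07,.09),(.09,.11),(.11,.13),(.13,.16)):
    s=P[(Z>lo)&(Z<hi)&(D>0)]; print(lo,len(s),s.mean(0).round(4) if len(s) else '')
im=cv2.resize(p[160:260,110:220],None,fx=5,fy=5,interpolation=cv2.INTER_CUBIC);cv2.imwrite('pics/crop.png',im[:,:,::-1])
E
```

```text
(146, 178, 55, 69) ((492.4734191894531, 167.26138305664062), (96.22602844238281, 124.67672729492188), 75.5541000366211)
(310, 143, 59, 69) ((560.0905151367188, -179.0028839111328), (99.53771209716797, 125.12815856933594), 75.87081909179688)
lid ((504.5947570800781, 140.8486785888672), (19.515398025512695, 46.88983917236328), 76.90123748779297)
0.012 1624 [0.4934 0.1676 0.0143]
0.055 157 [0.4804 0.1949 0.0602]
0.07 39 [0.4702 0.1968 0.0806]
0.09 47 [0.4635 0.1992 0.1   ]
0.11 44 [0.4567 0.2013 0.1202]
0.13 66 [0.449  0.2035 0.1364]
```

View pics/crop.png

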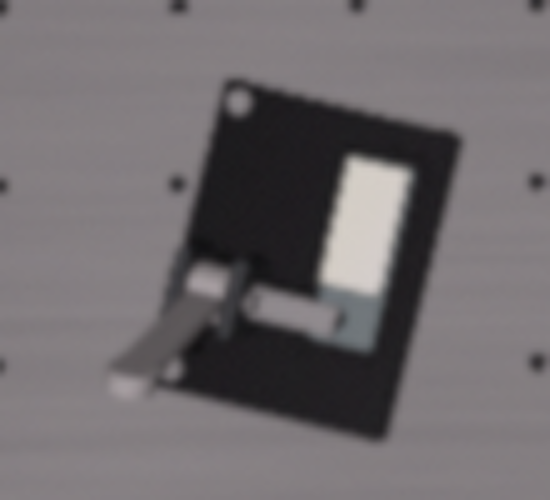

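Loaded carrier: centre (0.4925, 0.1675), yaw −14.5°, so the pin is at (0.479, 0.197). The tool is already aligned, with tool x = −carrier x and tool y = carrier y. I'll shut the gripper and move behind the lever at a safe height.

Call:
servo_tool(deltas=[[-0.024,-0.0176,0,0,0,0,-1],[-0.024,-0.0176,0,0,0,0,-1],[-0.024,-0.0176,0,0,0,0,-1],[-0.024,-0.0176,0,0,0,0,-1],[-0.024,-0.0176,0,0,0,0,-1],[-0.024,-0.0176,0,0,0,0,-1],[-0.024,-0.0176,0,0,0,0,-1],[-0.024,-0.0176,0,0,0,0,-1],[-0.024,-0.0176,0,0,0,0,-1],[-0.024,-0.0176,0,0,0,0,-1],[-0.024,-0.0176,0,0,0,0,-1],[-0.024,-0.0176,0,0,0,0,-1],[-0.024,-0.0176,0,0,0,0,-1],[-0.024,-0.0176,0,0,0,0,-1],[-0.022,-0.0176,0,0,0,0,-1],[0,0,0,0,0,0,-1]])

```text
t: 1.7
ee_pos: [0.4242, 0.2128, 0.2309]
ee_rot: [0.39, 3.117, -0.002]
ft_force: [-0.5, 0.2, 0.1]
opening: -0.005
finger_force: 0.0
```

```bash
cat >> h.py <<'E'
def rel():
    s=arm.state(); a=np.radians(-14.5);d=s['ee_pos']-np.array([.4794,.1967,0])
    R=cv2.Rodrigues(np.array(s['ee_rot'],float))[0]
    print('t',s['t'],'carrier-frame from pin (mm)',(np.array([d[0]*np.cos(a)+d[1]*np.sin(a),-d[0]*np.sin(a)+d[1]*np.cos(a),d[2]])*1000).round(1),'F',np.round(s['ft_force'],1),'open',s['opening'],'toolx yaw',np.degrees(np.arctan2(-R[1,0],-R[0,0])).round(1),'z',R[:,2].round(3))
E
python3 -c "from h import *;rel()"
```

```text
t 1.7 carrier-frame from pin (mm) [-57.5   1.8 230.9] F [-0.5  0.2  0.1] open -0.004887734125975884 toolx yaw -14.3 z [ 0.    -0.001 -1.   ]
```

Call:
servo_tool(deltas=[[0.008,-0.002,0.02,0,0,0,-1],[0,0,0.028,0,0,0,-1],[0,0,0.028,0,0,0,-1],[0,0,0.028,0,0,0,-1],[0,0,0.028,0,0,0,-1],[0,0,0,0,0,0,-1]])

```text
t: 2.3
ee_pos: [0.4104, 0.2142, 0.0958]
ee_rot: [-0.382, -3.111, 0.005]
ft_force: [-0.4, -0.1, 0.5]
opening: -0.003
finger_force: 0.0
```

```bash
python3 - <<'E'
from h import *
rel()
p,d=arm.read_camera('scene');cv2.imwrite('pics/s2.png',cv2.resize(p[60:280,240:440],None,fx=2.5,fy=2.5)[:,:,::-1])
E
```

```text
t 2.3 carrier-frame from pin (mm) [-71.2  -0.3  95.8] F [-0.4 -0.1  0.5] open -0.003009833398149092 toolx yaw -14.0 z [-0.008 -0.002 -1.   ]
```

View pics/s2.png

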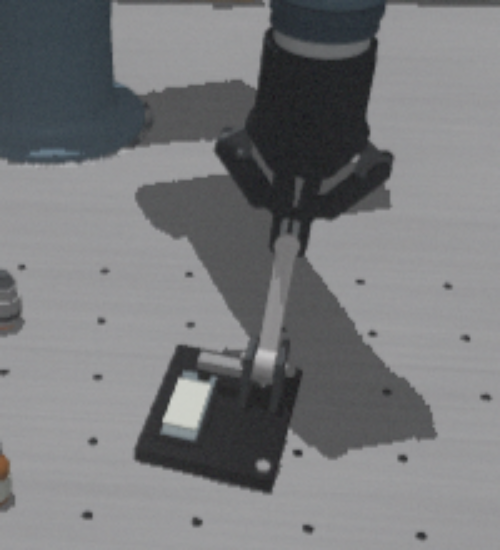

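The shut fingers stand right behind the lever's top, with the lever tip at (288,240) in the crop. Now I'll push over the top.

Call:
servo_tool(deltas=[[-0.013,0,0,0,0,0,-1],[-0.013,0,0,0,0,0,-1],[-0.013,0,0,0,0,0,-1],[-0.013,0,0,0,0,0,-1],[-0.013,0,0,0,0,0,-1],[-0.011,0,0,0,0,0,-1],[0,0,0,0,0,0,-1]])

```text
t: 3.05
ee_pos: [0.4893, 0.1967, 0.0998]
ee_rot: [-0.385, -3.117, -0.003]
ft_force: [-3.2, 2.3, 1.9]
opening: 0.003
finger_force: 2.2
```

```bash
python3 -c "from h import *;rel()"
```

```text
t 3.05 carrier-frame from pin (mm) [ 9.6  2.5 99.8] F [-3.2  2.3  1.9] open 0.0031219571421787265 toolx yaw -14.1 z [-0.001  0.002 -1.   ]
```

Call:
servo_tool(deltas=[[-0.011,-0.001,0.004,0,0,0,-1],[-0.01,-0.001,0.006,0,0,0,-1],[-0.008,0,0.007,0,0,0,-1],[-0.006,0,0.008,0,0,0,-1],[-0.004,0,0.009,0,0,0,-1],[-0.001,0,0.007,0,0,0,-1],[0,0,0,0,0,0,-1],[0,0,0,0,0,0,-1]])

```text
t: 3.85
ee_pos: [0.5262, 0.1849, 0.0581]
ee_rot: [-0.383, -3.118, 0.0]
ft_force: [0.4, -0.6, -0.2]
opening: 0.004
finger_force: 0.0
```

```bash
python3 - <<'E'
from h import *
rel()
p,d=arm.read_camera('scene');cv2.imwrite('pics/s3.png',cv2.resize(p[100:280,260:440],None,fx=3,fy=3)[:,:,::-1])
E
```

```text
t 3.85 carrier-frame from pin (mm) [48.3  0.3 58.1] F [ 0.4 -0.6 -0.2] open 0.0035795708199927575 toolx yaw -14.0 z [-0.001 -0.    -1.   ]
```

View pics/s3.png

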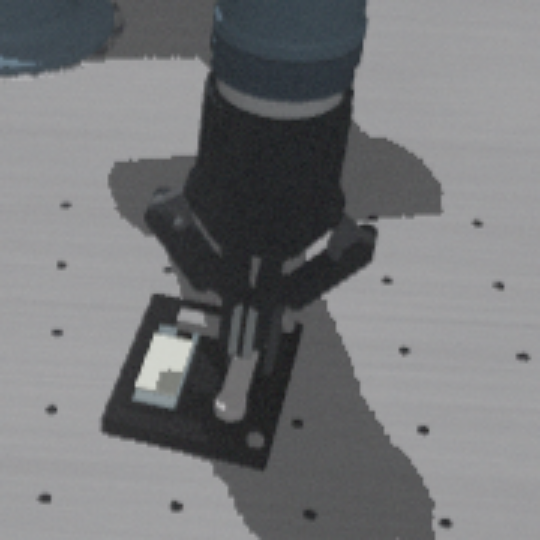

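The lever lies down along +x, with its tip at (228,408) in the crop, and there is no force on the fingers. I'll lift off and check.

Call:
servo_tool(deltas=[[0,0,-0.03,0,0,0,-1],[0,0,-0.03,0,0,0,-1],[0,0,-0.03,0,0,0,-1],[0,0,-0.03,0,0,0,-1],[0.02,0.02,-0.02,0,0,0,-1],[0.03,0.03,0,0,0,0,-1],[0.03,0.03,0,0,0,0,-1],[0.03,0.03,0,0,0,0,-1],[0.03,0.03,0,0,0,0,-1],[0.03,0.03,0,0,0,0,-1],[0,0.03,0,0,0,0,-1],[0,0.03,0,0,0,0,-1],[0,0,0,0,0,0,-1]])

```text
t: 5.2
ee_pos: [0.4174, 0.4526, 0.1983]
ee_rot: [0.378, 3.118, 0.003]
ft_force: [-0.3, -0.4, 0.1]
opening: -0.002
finger_force: 0.0
```

```bash
python3 - <<'E'
from h import *
rel()
p,d=arm.read_camera('top');c=arm.calibration('top');cv2.imwrite('pics/t4.png',cv2.resize(p[130:260,110:390],None,fx=2.8,fy=2.8)[:,:,::-1])
f=192/np.tan(np.radians(c['fov_y']/2));v,u=np.mgrid[0:384,0:512]
P=np.stack([(u-c['cx'])/f*d,(v-c['cy'])/f*d,d],-1)@c['T'][:3,:3].T+c['T'][:3,3]
a=np.radians(-14.5);X=P[...,0]-.4925;Y=P[...,1]-.1675
x=X*np.cos(a)+Y*np.sin(a);y=-X*np.sin(a)+Y*np.cos(a);Z=P[...,2]
for lo in(.0,.02,.04,.06):
    s=(x>lo)&(x<lo+.015)&(abs(y-.025)<.005);print('lever z at x',lo,np.median(Z[s]))
s=(p.min(2)>170)&(abs(x-.02)<.05)&(y<-.005)&(y>-.05)
w=ray(c,np.argwhere(s)[:,::-1],.027)[:,:2]-[.4925,.1675]
k=np.c_[w[:,0]*np.cos(a)+w[:,1]*np.sin(a),-w[:,0]*np.sin(a)+w[:,1]*np.cos(a)]
print('lid',cv2.minAreaRect((k*1000).astype(np.float32)), 'z',np.median(Z[s]),Z[s].std())
E
```

```text
t 5.2 carrier-frame from pin (mm) [-124.   232.2  198.3] F [-0.3 -0.4  0.1] open -0.0024050122011938482 toolx yaw -13.8 z [ 0.001  0.002 -1.   ]
lever z at x 0.0 0.05178890951234777
lever z at x 0.02 0.05133650973049125
lever z at x 0.04 0.05156271058330064
lever z at x 0.06 0.05192172571681086
lid ((18.428041458129883, -22.738021850585938), (49.86408996582031, 22.54684066772461), 0.4246790111064911) z 0.027623609522609227 0.0013819984791650392
```

View pics/t4.png

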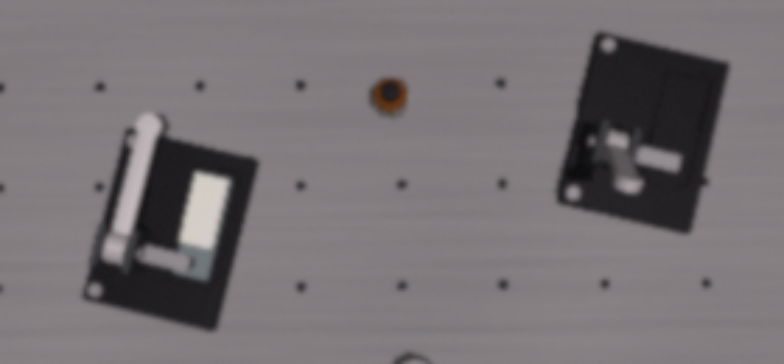

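The lever is level at z 52 mm along its length, so it is fully closed. The slide's lid lies flat at the expected spot. The spare lever is still open, at about (625,165).

```bash
python3 -c "from cell import arm;print(arm.hand_in())"
```

```text
the job is handed in; nothing more can be done
None
```

The loaded carrier's lever is snapped fully down with the slide flat in its recess, the empty carrier's lever is still open, and the job was handed in at about 5 s; no verdict was returned.

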